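Pack reagent bottles into a cold crate with hidden bricks

TASK

Pack every amber bottle on the bench upright into a free well of the cold crate: loosen the clamp knob and push the hold-down bar all the way back, then feel for free wells by pressing the covers with the empty fingers, since some have a cold brick hidden underneath and do not give; never press or stand a bottle on one of those. When all the bottles are down in their wells, draw the bar fully forward over the caps and turn the clamp knob tight again; leave the other things on the bench alone.

Things in the scene. Friction and masses are not known exactly. Their poses are not given: they have to be found in the camera images.
- crate: Dark grey fixed crate, 170 (x) x 264 (y) mm, rim 70 mm high; 2 rows (x = -35, +35 mm) of 3 square 60 mm wells (y = 80, 0, -80). Origin: centre of the underside; x away from the robot, y left, z up. At y = 152 and -152 a 14 mm wide rail, top 116 mm high, runs from x = -80 to 205. Two wells, new each time, are blocked by a cold brick hidden under the cover; all covers look alike.
- hold_bar (a joint): Hold-down bar: clear plate on yellow shoes riding on the rails, 76 mm along x, underside 126 mm and top 140 mm above the crate's underside. 0 m: fully forward, centred over the crate, above the inner halves of the caps in both rows; 0.14 m: fully back (crate +x), clear of all wells. Slides with about 2 N when the clamp is loose, not at all when tight.
- bar_mid (a point): Middle of the top face of the hold-down bar's clear plate (136 mm above the crate's underside); axes as the crate's.
- clamp_knob (a joint): Red wing knob on the right-hand (-y) shoe of the bar; travels with it. 0 rad: loose (stop); grows clockwise seen from above to 1.4 rad: tight (stop). Begins to bite at about 0.6 rad, clamps well from 1.0 up; takes up to about 0.35 N m and stays where it is left.
- knob_grip (a point): Grip point of the wing knob, on its axis, 12 mm below the wing's top (wing 58 mm long, 14 thick, 28 tall; top 180 mm above the crate's underside, shoe below it 138). x along the wing (white dot end), z up. At knob 0 the wing stands 0.7 rad counter-clockwise of the crate's x, at 0.7 rad along it. The bar can be slid by holding the wing.
- cover_0: Sprung cover of the well in the front row (near the robot, -x), left (+y): flat light grey plate, 57 x 57 x 6 mm. Origin: centre of its top face, 67 mm above the crate's underside when up. In a free well it sinks 45 mm (top then 22 mm above the crate's underside) against only 0.5 to 1.1 N, and comes up again when let go; over a cold brick it gives 3 mm and then stops hard.
- cover_1: Sprung cover of the well in the front row, middle: flat light grey plate, 57 x 57 x 6 mm. Origin: centre of its top face, 67 mm above the crate's underside when up. In a free well it sinks 45 mm (top then 22 mm above the crate's underside) against only 0.5 to 1.1 N, and comes up again when let go; over a cold brick it gives 3 mm and then stops hard.
- cover_2: Sprung cover of the well in the front row, right (-y): flat light grey plate, 57 x 57 x 6 mm. Origin: centre of its top face, 67 mm above the crate's underside when up. In a free well it sinks 45 mm (top then 22 mm above the crate's underside) against only 0.5 to 1.1 N, and comes up again when let go; over a cold brick it gives 3 mm and then stops hard.
- cover_3: Sprung cover of the well in the back row (+x), left (+y): flat light grey plate, 57 x 57 x 6 mm. Origin: centre of its top face, 67 mm above the crate's underside when up. In a free well it sinks 45 mm (top then 22 mm above the crate's underside) against only 0.5 to 1.1 N, and comes up again when let go; over a cold brick it gives 3 mm and then stops hard.
- cover_4: Sprung cover of the well in the back row, middle: flat light grey plate, 57 x 57 x 6 mm. Origin: centre of its top face, 67 mm above the crate's underside when up. In a free well it sinks 45 mm (top then 22 mm above the crate's underside) against only 0.5 to 1.1 N, and comes up again when let go; over a cold brick it gives 3 mm and then stops hard.
- cover_5: Sprung cover of the well in the back row, right (-y): flat light grey plate, 57 x 57 x 6 mm. Origin: centre of its top face, 67 mm above the crate's underside when up. In a free well it sinks 45 mm (top then 22 mm above the crate's underside) against only 0.5 to 1.1 N, and comes up again when let go; over a cold brick it gives 3 mm and then stops hard.
- bottle_0: Amber bottle with white screw cap, 98 mm tall, 0.25 kg; body 48 mm in diameter, shoulder, cap 37 mm in diameter from 85 to 98 mm up. Origin: centre of the underside, z up. Its weight alone takes a free cover down and keeps it there; its cap top is then 120 mm above the crate's underside. Absent in some starts.
- bottle_1: Amber bottle with white screw cap, 98 mm tall, 0.25 kg; body 48 mm in diameter, shoulder, cap 37 mm in diameter from 85 to 98 mm up. Origin: centre of the underside, z up. Its weight alone takes a free cover down and keeps it there; its cap top is then 120 mm above the crate's underside. Absent in some starts.
- bottle_2: Amber bottle with white screw cap, 98 mm tall, 0.25 kg; body 48 mm in diameter, shoulder, cap 37 mm in diameter from 85 to 98 mm up. Origin: centre of the underside, z up. Its weight alone takes a free cover down and keeps it there; its cap top is then 120 mm above the crate's underside. Absent in some starts.
- bottle_3: Amber bottle with white screw cap, 98 mm tall, 0.25 kg; body 48 mm in diameter, shoulder, cap 37 mm in diameter from 85 to 98 mm up. Origin: centre of the underside, z up. Its weight alone takes a free cover down and keeps it there; its cap top is then 120 mm above the crate's underside. Absent in some starts.
- tape_roll: Bystander: roll of beige tape lying flat, 72 mm across, 18 mm high; origin at the underside. Not to be moved.
- white_cap_bottle: Bystander: larger clear bottle with white cap, 60 mm across, 125 mm tall; origin at the underside. Not one of the bottles to pack; not to be moved.
Mind the look-alikes: they are no part of the job. What is shaped like the bottle_2 but purple or red is not meant.

How it is judged:
By the outcome, as a careful person would: the job done as asked, in the order asked, and still so for the second after the job is handed in, with the robot touching nothing.
Of brick_0, brick_1, brick_2, brick_3, brick_4, brick_5 only 2 to 2 are there at a start; the rules pass over those that are not, and their reading is None.
Of bottle_0, bottle_1, bottle_2, bottle_3 only 3 to 4 are there at a start; the rules pass over those that are not, and their reading is None.
At some moment in a run one of bottle_0, bottle_1, bottle_2, bottle_3 may be knocked a few centimetres aside while the robot is not near it.
It also fails if it takes over 210 s, if anything falls off the work surface, if the arm or the gripper's body presses on something with over 40 N, if the wrist force passes 120 N, or if a joint passes its speed limit or range.

ROBOT

A 6-joint arm with a two-finger parallel gripper is mounted at the origin on a cart in front of the work surface, level with it; the furniture and walls round the work are solid. World frame = base frame: x ahead of the robot, y to its left, z up, the work surface at z = 0. Lengths are in m, angles in rad, forces in N, time in s.
With the tool pointing down it reaches from about 0.425 to 0.95 m from the base axis. Payload 14.7 kg.
Tool frame: the origin (TCP) lies on the centre line of the jaws, within the pads' length; the fingertips stand 19 mm ahead of it and the grasp point (between the pads) is the TCP; z points along the fingers, y is the line along which they close (so a half turn about z gives the same grasp; the last joint's range is limited). The gripper opens to 85 mm and grips with 20 to 120 N. Pads are 22 mm wide; open, the fingers measure 114 mm over their backs; the gripper's body (76 mm by 85 mm) begins 54 mm behind the grasp point. The pads swing forward as they close: fully open they stand 13 mm farther back than shut.
Start: joints at [-1.228, 0.48, 1.596, -0, 1.065, -0.047], TCP at [0.247, -0.601, 0.25] pointing down, gripper open.
Joint ranges: [-2.75, 2.75], [-0.82, 2.05], [0.23, 2.67], [-1.56, 4.7], [0.09, 2.69], [-2.92, 2.92]. Speed limits (rad/s): [1.89, 1.89, 2.39, 3.01, 3.01, 3.01].

INTERFACE

Orientations are given as a rotation vector (axis times angle).
In Python, from station import bot, hand, readout, cams, finder gives the robot as it stands. Calls block until the motion is done:
- bot.move_pose(position, orientation): joint-space move of the TCP to a pose.
- bot.move_linear(position, orientation=None, velocity=0.15): straight line of the TCP; orientation=None keeps the orientation; velocity is the mean speed in m/s.
- bot.move_joints(angles): joint-space move.
- hand.grip(opening): opening from 0.0 (shut) to 1.0 (fully open); the grip force is fixed at half the most; returns when the fingers have stopped.
- bot.pause(seconds).
- bot.ik(position, orientation): joint angles nearest the present ones, or None.
- readout.read_state(): the state.
- cams.capture(name): name is "scene" or "top"; returns (picture, depth): 480x640x3 uint8, red, green, blue; 480x640 float32, m along the optical axis (not along the pixel's ray), 0 where there is no reading.
- cams.camera_params(name): a dict with "fov_y" (degrees; the focal length in pixels is half the picture's height over the tangent of half this angle, whatever the lens; pixels are square), "cx", "cy" (the principal point, pixels), "dist_coeffs" ([k1, k2, p1, p2, k3] as OpenCV has them; the pictures are not rectified), "world_to_cam" (4x4, takes a point from world to camera coordinates). Camera axes: x right, y down, z forward; pixel columns grow to the right and rows downward; lengths in m; the calibration is good to about 2 mm. A picture is of the moment at which its call begins. camera_params takes no time and is no camera call.
A pose or a line that the arm cannot do raises bot.PlanningError and nothing moves.
- bot.sign_off(): hands the job in; it is judged then, once.
Trained networks look in the newest picture that a camera, given by its name, has taken for a name from the list of things; names that differ only in an ending like _2 or _b are one class to them, and where a whole thing is asked for, a point or a joint stands for the part that bears it (a point fixed in the world has none). Each returns a list of dicts, best first, with "p" (0 to 1); they miss things now and then, are a little off and sometimes report something else, mostly with a low value. They report only what shows in the picture. A call takes as long as a camera call. They do not tell look-alikes from the thing itself.
- finder.look_for(query, camera): "bbox" ([left, top, right, bottom] in pixels, round what is visible of it).
- finder.outline_of(query, camera): "mask" (480x640 bool, what is visible of it) and "bbox" ([left, top, right, bottom] in pixels, round what is visible of it).
- finder.spot_point(query, camera): "point" ([column, row] in pixels: a listed point, or the origin of a listed thing).
The state is a dict: "time": time; "joint_positions": joint angles; "qd": joint speeds; "joint_torque": joint torques, N m; "eef_pos": TCP position; "tcp_rot": TCP orientation; "force": force on the tool from outside, world axes, zero at the start; "moment": the same for the moment, N m; "opening": opening from 0.0 (shut) to 1.0 (fully open); "grip_force": force on a finger pad.
Only numpy, scipy, OpenCV 4.12 (cv2) and the standard library are available. Lean on these libraries where they do the work, as an engineer would, in place of code of your own. Each camera call takes 0.05 s, during which the arm holds its last target. There are 200 camera calls.

## Working session

There is one attempt and no reset: what is moved stays moved. The work goes in short steps, each a Python script; the robot and the scene stay as the last script left them, time stands still between calls to the robot, and variables do not carry over. Pictures are saved under pics/ and viewed, at most 14 in all, crops included, and the job is handed in when it is done.

```bash
ls; mkdir -p pics
cat > h.py <<'E'
import numpy as np, cv2
from station import bot, hand, readout, cams, finder
from scipy.spatial.transform import Rotation as R
def cam(n):
    p=cams.camera_params(n); f=240/np.tan(np.radians(p["fov_y"])/2)
    K=np.array([[f,0,p["cx"]],[0,f,p["cy"]],[0,0,1]]); return K,np.array(p["dist_coeffs"],float),np.array(p["world_to_cam"])
def ray(n,uv):
    K,D,T=cam(n); q=cv2.undistortPoints(np.array([[uv]],float),K,D)[0,0]
    Ti=np.linalg.inv(T); return Ti[:3,3],Ti[:3,:3]@np.array([q[0],q[1],1.])
def at_z(n,uv,z):
    o,d=ray(n,uv); return o+d*(z-o[2])/d[2]
def at_depth(n,uv,dep):
    o,d=ray(n,uv); return o+d*dep
def two(uv1,n1,uv2,n2):
    o1,d1=ray(n1,uv1);o2,d2=ray(n2,uv2)
    s=np.linalg.lstsq(np.c_[d1,-d2],o2-o1,rcond=None)[0]
    a=o1+d1*s[0];b=o2+d2*s[1]; return (a+b)/2,np.linalg.norm(a-b)
def proj(n,P):
    K,D,T=cam(n); return cv2.projectPoints(np.atleast_2d(P).astype(float),cv2.Rodrigues(T[:3,:3])[0],T[:3,3],K,D)[0][:,0]
def cloud(n,dep):
    K,D,T=cam(n); v,u=np.mgrid[:480,:640]
    q=cv2.undistortPoints(np.stack([u.ravel(),v.ravel()],1)[:,None].astype(float),K,D)[:,0]
    P=np.c_[q,np.ones(len(q))]*dep.ravel()[:,None]; Ti=np.linalg.inv(T)
    W=(P@Ti[:3,:3].T+Ti[:3,3]).reshape(480,640,3); W[dep==0]=np.nan; return W
def save(n,im): cv2.imwrite(f"pics/{n}.png",im[...,::-1])
E
python3 - <<'E'
from h import *
for n in ("scene","top"):
    im,d=cams.capture(n); save(n+"0",im); K,D,T=cam(n); print(n,K[0,0],D,np.linalg.inv(T).round(3))
    for q in ("crate","bottle_0","clamp_knob","hold_bar","tape_roll","white_cap_bottle"):
        print(q,[(np.round(r["bbox"]).astype(int).tolist(),round(r["p"],2)) for r in finder.look_for(q,n)][:8])
    for q in ("bar_mid","knob_grip","crate","cover_0"):
        print(q,[(np.round(r["point"],1).tolist(),round(r["p"],2)) for r in finder.spot_point(q,n)][:8])
s=readout.read_state();print(s["time"],s["tcp_rot"],s["force"],s["opening"])
E
```

```text
pics
scene 509.2238647908348 [0.02356099 0.         0.         0.         0.        ] [[-0.887 -0.37   0.276  0.253]
 [-0.461  0.691 -0.557  0.581]
 [ 0.016 -0.621 -0.783  1.053]
 [ 0.     0.     0.     1.   ]]
crate [([176, 224, 363, 413], 0.66)]
bottle_0 [([332, 199, 353, 232], 0.89), ([394, 187, 416, 220], 0.85), ([382, 216, 402, 252], 0.81), ([343, 230, 358, 253], 0.81), ([304, 218, 324, 237], 0.67), ([351, 171, 370, 205], 0.56)]
clamp_knob [([310, 227, 333, 250], 0.87)]
hold_bar [([244, 226, 339, 388], 0.88)]
tape_roll [([266, 222, 291, 248], 0.63)]
white_cap_bottle [([296, 170, 318, 220], 0.81), ([393, 190, 418, 223], 0.43), ([381, 217, 401, 252], 0.32)]
bar_mid [([297.2, 300.4], 0.81)]
knob_grip [([323.1, 235.0], 0.74)]
crate [([303.2, 327.6], 0.7), ([362.1, 198.0], 0.69)]
cover_0 [([303.2, 350.4], 0.83), ([316.6, 319.9], 0.66)]
top 497.38661417192435 [-0.09154649  0.          0.          0.          0.        ] [[-0.09  -0.975  0.203  0.391]
 [-0.996  0.087 -0.024 -0.058]
 [ 0.005 -0.205 -0.979  1.102]
 [ 0.     0.     0.     1.   ]]
crate [([146, 166, 332, 346], 0.81), ([303, 236, 321, 269], 0.29)]
bottle_0 [([344, 263, 362, 289], 0.89), ([423, 226, 454, 256], 0.87), ([386, 294, 410, 319], 0.82), ([435, 293, 466, 315], 0.78), ([149, 236, 324, 311], 0.66), ([331, 222, 361, 250], 0.65), ([374, 238, 404, 261], 0.63)]
clamp_knob [([305, 237, 321, 267], 0.63), ([373, 171, 404, 214], 0.56)]
hold_bar [([150, 238, 328, 311], 0.97)]
tape_roll [([318, 180, 350, 213], 0.75)]
white_cap_bottle [([373, 170, 402, 211], 0.7), ([149, 235, 326, 310], 0.69)]
bar_mid [([237.2, 272.2], 0.64)]
knob_grip [([310.3, 254.7], 0.54)]
crate [([248.8, 286.6], 0.67)]
cover_0 [([244.2, 301.2], 0.83), ([209.3, 304.6], 0.82), ([283.4, 291.6], 0.77)]
1.1 [-3.08210225e+00 -6.08472881e-01  3.46154424e-05] [-0.03673936  0.25074235 -0.0171802 ] 1.000566871037614
```

View pics/scene0.png

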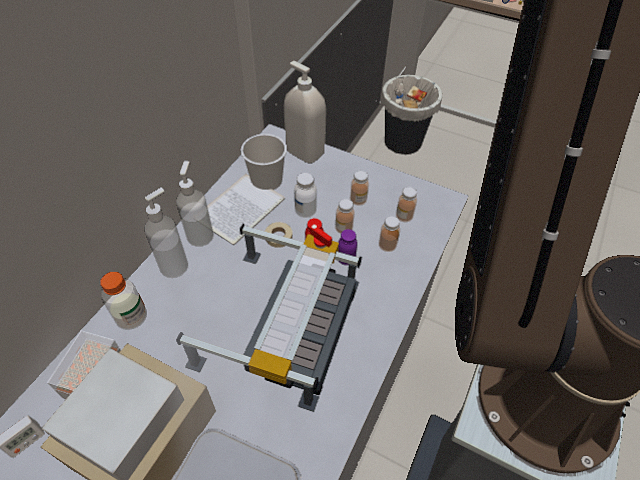

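View pics/top0.png

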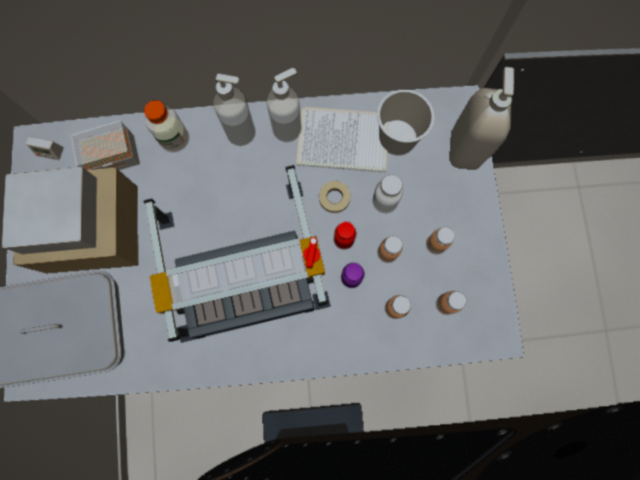

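The scene shows four amber bottles, at top pixels (393,242), (445,234), (400,300) and (455,297). The red (345,234) and purple (353,273) look-alikes stand beside the crate's right rail, and the bar is near the front with the knob at (312,250). Next I'll fit the geometry from depth.

Run:
```python
from h import *
im,d=cams.capture("top"); W=cloud("top",d)
ims,ds=cams.capture("scene"); S=cloud("scene",ds)
def box(W,b): return W[b[1]:b[3],b[0]:b[2]].reshape(-1,3)
print("table z",np.nanmedian(box(W,(420,330,480,350)),0),np.nanmedian(box(S,(330,420,345,440)),0))
import itertools
for name,A,bb in (("top",W,[(140,160,335,350)]),("scene",S,[(175,215,365,415)])):
    P=box(A,bb[0]); 
    m=(P[:,2]>.109)&(P[:,2]<.122)&(P[:,0]<.9); Q=P[m]
    # cluster by y
    for sgn,lab in ((1,"L"),(-1,"R")):
        q=Q[(Q[:,1]>.12) if sgn>0 else (Q[:,1]<.04)]
        if len(q)<20: print(name,lab,len(q));continue
        r=cv2.minAreaRect(q[:,:2].astype(np.float32)*1000); print(name,lab,len(q),np.round(r[0],1),np.round(r[1],1),round(r[2],1),"z",np.median(q[:,2]).round(4))
    m=(P[:,2]>.060)&(P[:,2]<.075); r=cv2.minAreaRect(P[m][:,:2].astype(np.float32)*1000); print(name,"rim",m.sum(),r)
    hist=np.histogram(P[:,2],bins=np.arange(0,.2,.005)); print(hist[0].tolist())
caps=[(393,242),(445,234),(400,300),(455,297),(345,234),(353,273),(390,185)]
for c in caps:
    P=box(W,(c[0]-16,c[1]-16,c[0]+17,c[1]+17)); top=np.nanmax(P[:,2]); q=P[P[:,2]>np.nanpercentile(P[:,2],99)-.006]
    z=np.median(q[:,2]); cc=cv2.minEnclosingCircle(q[:,:2].astype(np.float32)); 
    b=proj("scene",np.r_[cc[0],z])[0]; print(c,len(q),np.round(cc[0],4),round(cc[1],4),"z",z.round(4),"scene px",b.round(0))
for uv,n in (((310.3,254.7),"top"),): print(at_z(n,uv,.168))
print("knob two",two((310.3,254.7),"top",(323.1,235.0),"scene"),"bar",two((237.2,272.2),"top",(297.2,300.4),"scene"))
for i,uv in enumerate([(209.3,304.6),(244.2,301.2),(283.4,291.6)]): print(at_z("top",uv,.067))
```

```text
table z [ 3.74874639e-01 -3.37363129e-01 -1.47115915e-04] [ 3.60993343e-01  2.60591033e-01 -2.89765855e-04]
top L 834 [570. 256.] [297.   31.8] 10.6 z 0.1161
top R 734 [616.5 -47.2] [297.3  33. ] 7.1 z 0.1161
top rim 5002 ((591.8922729492188, 76.35870361328125), (285.29766845703125, 369.2841796875), 8.846551895141602)
[11229, 702, 140, 297, 90, 51, 43, 45, 40, 45, 87, 87, 336, 3050, 1616, 28, 15, 11, 15, 39, 71, 78, 462, 1036, 63, 14, 1106, 4426, 1045, 7, 67, 38, 4, 8, 4, 127, 91, 0, 0]
scene L 1007 [558.  315.6] [298.2 144.3] 9.9 z 0.1147
scene R 609 [683.3 -27.1] [440.8  34.5] 9.9 z 0.1141
scene rim 4541 ((616.1146240234375, 99.10189819335938), (439.6883850097656, 498.7090759277344), 30.826648712158203)
[5707, 1027, 300, 307, 167, 168, 164, 161, 174, 224, 229, 195, 902, 2930, 709, 153, 147, 123, 192, 334, 296, 349, 887, 635, 108, 528, 2343, 3023, 308, 31, 68, 44, 42, 39, 52, 100, 30, 5, 7]
(393, 242) 227 [ 0.581  -0.2218] 0.0185 z 0.098 scene px [345. 203.]
(445, 234) 211 [ 0.5898 -0.3342] 0.0181 z 0.098 scene px [360. 174.]
(400, 300) 245 [ 0.4547 -0.2244] 0.0186 z 0.098 scene px [391. 220.]
(455, 297) 232 [ 0.4527 -0.3379] 0.0187 z 0.0976 scene px [409. 191.]
(345, 234) 222 [ 0.6203 -0.1275] 0.0186 z 0.0978 scene px [313. 222.]
(353, 273) 226 [ 0.5316 -0.1353] 0.0183 z 0.0983 scene px [348. 233.]
(390, 185) 314 [ 0.701  -0.2285] 0.0223 z 0.125 scene px [304. 177.]
[ 0.56020468 -0.05072602  0.168     ]
knob two (array([ 0.55814622, -0.05109327,  0.17056925]), np.float64(0.0032079703507263643)) bar (array([0.54363641, 0.09707316, 0.12128079]), np.float64(0.005251887589263336))
[0.49192816 0.16834658 0.067     ]
[0.49280296 0.09521987 0.067     ]
[0.50567151 0.01245346 0.067     ]
```

Run:
```python
from h import *
im,d=cams.capture("top"); W=cloud("top",d).reshape(-1,3); W=W[~np.isnan(W[:,0])]
o=np.array([.5314,.0949]); yaw=np.radians(8.72)
def loc(P):
    c,s=np.cos(yaw),np.sin(yaw); r=P[:,:2]-o; return np.c_[r@[c,s],r@[-s,c],P[:,2]]
for it in range(4):
    L=loc(W); z=L[:,2]; rail=(abs(z-.116)<.003)&(abs(abs(L[:,1])-152)*0<1)
    pl,pr=[L[rail&(abs(L[:,1]-sg*.152)<.011)&(L[:,0]>-.09)&(L[:,0]<.21)&(abs(L[:,0]-.005)>.06)] for sg in (1,-1)]
    fl,fr=[np.polyfit(p[:,0],p[:,1],1) for p in (pl,pr)]
    dy=(np.polyval(fl,.06)+np.polyval(fr,.06))/2; dyaw=np.arctan((fl[0]+fr[0])/2)
    ex=[(np.percentile(p[:,0],.5),np.percentile(p[:,0],99.5)) for p in (pl,pr)]
    dx=np.mean(ex)-.0625
    c,s=np.cos(yaw),np.sin(yaw); o=o+dx*np.array([c,s])+dy*np.array([-s,c]); yaw+=dyaw
print("crate",o,np.degrees(yaw),ex,fl,fr,"railhalf",np.polyval(fl,.06),np.polyval(fr,.06))
L=loc(W); z=L[:,2]
p=L[(abs(z-.137)<.006)&(abs(L[:,1])<.13)&(abs(L[:,0])<.2)]; print("plate x",np.percentile(p[:,0],[1,50,99]),np.median(p[:,2]))
r=L[(abs(z-.07)<.003)&(abs(L[:,1])<.14)&(abs(L[:,0])<.095)]; print("rim",np.percentile(r[:,0],[.5,99.5]),np.percentile(r[:,1],[.5,99.5]))
k=L[(z>.172)&(z<.19)&(abs(L[:,1]+.152)<.05)&(abs(L[:,0])<.1)]
rect=cv2.minAreaRect(k[:,:2].astype(np.float32)*1000); print("knob",len(k),np.median(k[:,2]),rect,k[:,:2].mean(0))
print(np.degrees(np.arctan2(*np.linalg.svd(k[:,:2]-k[:,:2].mean(0))[2][0][::-1])))
np.save("crate.npy",np.r_[o,yaw])
```

```text
crate [0.5293696  0.09560884] 8.72562891753352 [(np.float64(-0.08373706282997043), np.float64(0.20843082565806095)), (np.float64(-0.08379230182111638), np.float64(0.20897611833625884))] [0.00081188 0.15141761] [-0.00110693 -0.15142623] railhalf 0.15146632186315231 -0.15149264539471605
plate x [-0.02703234  0.0125705   0.0518097 ] 0.1370385745790823
rim [-0.08296627  0.0864901 ] [-0.12975757  0.12996151]
knob 222 0.17955473754582352 ((12.737541198730469, -151.63446044921875), (13.838659286499023, 58.2632942199707), 66.5592269897461) [ 0.01173062 -0.15145522]
156.47112312436798
```

```bash
cat >> h.py <<'E'
def fr():
    a=np.load("crate.npy"); return a[:2],a[2]
def C(x,y,z):
    o,w=fr(); c,s=np.cos(w),np.sin(w); return np.array([o[0]+c*x-s*y,o[1]+s*x+c*y,z])
def L(P):
    o,w=fr(); r=np.asarray(P)[...,:2]-o; c,s=np.cos(w),np.sin(w); return np.stack([r@[c,s],r@[-s,c]],-1)
def down(phi): # tool x along world angle phi
    x=np.array([np.cos(phi),np.sin(phi),0]); z=np.array([0,0,-1.]); return R.from_matrix(np.c_[x,np.cross(z,x),z]).as_rotvec()
def st(): 
    s=readout.read_state(); return f"t={s['time']:.1f} p={np.round(s['eef_pos'],4)} F={np.round(s['force'],2)} Mz={s['moment'][2]:.2f} op={s['opening']:.2f} g={s['grip_force']:.0f} q6={s['joint_positions'][5]:.2f}"
E
python3 - <<'E'
from h import *
a=np.load("crate.npy"); w=a[2]; a[:2]+=.001*np.array([np.cos(w),np.sin(w)]); np.save("crate.npy",a)
k=C(.0115,-.1516,.168)
for add in (0,np.pi,-np.pi):
  for ph in (np.radians(-23.5)+w,w+.67,w-.7):
    for p in (k,C(.14,-.1516,.168),C(0,-.1516,.168)):
        q=bot.ik(p,down(ph+add)); print(round(add,1),round(ph,2),None if q is None else np.round(q,2))
E
```

```text
0 -0.26 [-0.15  0.46  1.87 -0.    0.81  1.68]
0 -0.26 [-0.09  0.62  1.56 -0.    0.96  1.74]
0 -0.26 [-0.15  0.45  1.89 -0.    0.8   1.68]
0 0.82 [-0.15  0.46  1.87 -0.    0.81  0.6 ]
0 0.82 [-0.09  0.62  1.56 -0.    0.96  0.66]
0 0.82 [-0.15  0.45  1.89 -0.    0.8   0.6 ]
0 -0.55 [-0.15  0.46  1.87 -0.    0.81  1.97]
0 -0.55 [-0.09  0.62  1.56 -0.    0.96  2.03]
0 -0.55 [-0.15  0.45  1.89 -0.    0.8   1.97]
3.1 -0.26 [-0.15  0.46  1.87 -0.    0.81 -1.46]
3.1 -0.26 [-0.09  0.62  1.56 -0.    0.96 -1.4 ]
3.1 -0.26 [-0.15  0.45  1.89 -0.    0.8  -1.46]
3.1 0.82 [-0.15  0.46  1.87 -0.    0.81 -2.54]
3.1 0.82 [-0.09  0.62  1.56 -0.    0.96 -2.48]
3.1 0.82 [-0.15  0.45  1.89 -0.    0.8  -2.55]
3.1 -0.55 [-0.15  0.46  1.87 -0.    0.81 -1.17]
3.1 -0.55 [-0.09  0.62  1.56 -0.    0.96 -1.11]
3.1 -0.55 [-0.15  0.45  1.89 -0.    0.8  -1.18]
-3.1 -0.26 [-0.15  0.46  1.87 -0.    0.81 -1.46]
-3.1 -0.26 [-0.09  0.62  1.56 -0.    0.96 -1.4 ]
-3.1 -0.26 [-0.15  0.45  1.89 -0.    0.8  -1.46]
-3.1 0.82 [-0.15  0.46  1.87 -0.    0.81 -2.54]
-3.1 0.82 [-0.09  0.62  1.56 -0.    0.96 -2.48]
-3.1 0.82 [-0.15  0.45  1.89 -0.    0.8  -2.55]
-3.1 -0.55 [-0.15  0.46  1.87 -0.    0.81 -1.17]
-3.1 -0.55 [-0.09  0.62  1.56 -0.    0.96 -1.11]
-3.1 -0.55 [-0.15  0.45  1.89 -0.    0.8  -1.18]
```

Run:
```python
from h import *
w=fr()[1]; ph=w-np.radians(23.5)
print(st())
k=C(.0115,-.1516,.168); up=k+[0,0,.1]
bot.move_pose(up,down(ph)); bot.move_linear(k,velocity=.1); print(st())
hand.grip(0.0); print(st())
end=w+.7-.02
for f in np.linspace(ph,end,8)[1:]:
    bot.move_pose(k,down(f)); print(st())
```

```text
t=1.2 p=[ 0.247  -0.6012  0.2503] F=[-0.24  0.22  0.73] Mz=-0.04 op=1.00 g=0 q6=-0.05
t=4.7 p=[ 0.5651 -0.0524  0.1686] F=[ 0.19 -0.7   0.25] Mz=-0.01 op=1.00 g=0 q6=1.68
t=5.2 p=[ 0.5648 -0.0529  0.1687] F=[-3.59 -6.33 11.26] Mz=0.03 op=0.36 g=58 q6=1.68
t=5.5 p=[ 0.5648 -0.0529  0.1687] F=[-4.08 -4.25 11.32] Mz=0.19 op=0.35 g=58 q6=1.53
t=5.8 p=[ 0.5648 -0.0528  0.1687] F=[-3.09 -4.23 11.52] Mz=0.18 op=0.35 g=58 q6=1.37
t=6.1 p=[ 0.565  -0.0527  0.1687] F=[-2.75 -3.59  9.56] Mz=0.18 op=0.35 g=59 q6=1.21
t=6.4 p=[ 0.5652 -0.0527  0.1687] F=[-0.48 -2.    8.86] Mz=0.17 op=0.35 g=59 q6=1.06
t=6.7 p=[ 0.5652 -0.0526  0.1687] F=[-1.25 -2.59  8.29] Mz=0.19 op=0.35 g=59 q6=0.90
t=6.9 p=[ 0.5652 -0.0526  0.1687] F=[-1.93 -1.66  8.74] Mz=0.24 op=0.35 g=59 q6=0.75
t=7.2 p=[ 0.5652 -0.0525  0.1687] F=[-1.01 -1.51  9.14] Mz=0.21 op=0.35 g=59 q6=0.59
```

Run:
```python
from h import *
for x in (.02,.035,.06,.09,.12,.136):
    bot.move_linear(C(x,-.1516,.1687),velocity=.08); print(x,st())
    if abs(readout.read_state()["force"][0])>18: break
im,d=cams.capture("top"); save("slid",im[140:360,130:490])
```

```text
0.02 t=7.5 p=[ 0.5737 -0.0512  0.1689] F=[ 2.12 -2.41  2.61] Mz=0.17 op=0.35 g=61 q6=0.60
0.035 t=7.8 p=[ 0.5883 -0.049   0.1688] F=[ 2.66 -4.4   3.82] Mz=0.08 op=0.35 g=62 q6=0.60
0.06 t=8.3 p=[ 0.6127 -0.0453  0.1689] F=[ 2.68 -5.89  4.95] Mz=0.15 op=0.35 g=62 q6=0.62
0.09 t=8.8 p=[ 0.6423 -0.0407  0.1688] F=[ 2.44 -5.33  4.06] Mz=0.13 op=0.35 g=62 q6=0.63
0.12 t=9.3 p=[ 0.6719 -0.0363  0.1688] F=[ 2.13 -5.36  3.97] Mz=0.13 op=0.35 g=62 q6=0.64
0.136 t=9.7 p=[ 0.6878 -0.0339  0.1689] F=[ 2.44 -5.79  4.09] Mz=0.16 op=0.35 g=62 q6=0.65
```

View pics/slid.png

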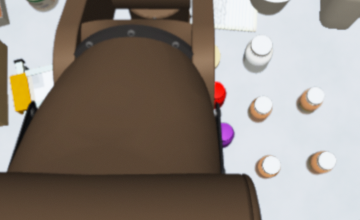

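The bar slides at about 2 N (the arm hides it in the view; the left shoe, seen at crop (22,90), has moved back). I'll go on to the stop, then release.

Run:
```python
from h import *
f0=readout.read_state()["force"]
for x in np.arange(.138,.149,.0015):
    bot.move_linear(C(x,-.1516,.1687),velocity=.05); f=readout.read_state()["force"]; print(round(x,4),np.round(f,1))
    if abs(f[0]-f0[0])>8: break
hand.grip(1.0); p=readout.read_state()["eef_pos"]; print(st())
bot.move_linear([p[0],p[1],.27],velocity=.2)
hand.grip(0.0)
w=fr()[1]
bot.move_pose(C(-.035,-.08,.2),down(w)); print(st())
```

```text
0.138 [ 2.  -5.4  5.1]
0.1395 [ 1.4 -6.2  5.1]
0.141 [ 0.7 -5.7  4.3]
0.1425 [-5.3 -7.4  8.2]
0.144 [-12.2 -10.2  14.1]
t=11.6 p=[ 0.6957 -0.0322  0.1687] F=[-1.19 -0.19 -0.25] Mz=-0.03 op=1.00 g=0 q6=0.65
t=13.8 p=[0.5092 0.0113 0.2007] F=[ 0.32 -0.84  0.83] Mz=0.03 op=-0.00 g=0 q6=1.38
```

Run:
```python
from h import *
w=fr()[1]
cells={2:(-.035,-.08),1:(-.035,0),0:(-.035,.08),3:(.035,.08),4:(.035,0),5:(.035,-.08)}
for i,(x,y) in cells.items():
    bot.move_linear(C(x,y,.115),down(w),velocity=.25); bot.move_linear(C(x,y,.091),velocity=.1)
    bot.pause(.15); f0=readout.read_state()["force"][2]; log=[]
    for z in np.arange(.088,.0735,-.001):
        bot.move_linear(C(x,y,z),velocity=.03); f=readout.read_state()["force"][2]-f0; log.append(round(float(f),1))
        if f>5: break
    print(i,"z",round(z,4),log)
    bot.move_linear(C(x,y,.115),velocity=.2)
print(st())
```

```text
2 z 0.074 [0.6, -0.1, 0.7, 1.2, 1.3, 1.8, 1.6, 1.6, 1.6, 1.2, 1.3, 1.2, 1.3, 1.2, 0.8]
1 z 0.074 [-0.1, -0.1, -0.0, 1.1, 0.1, -0.2, -0.6, -0.5, 0.1, 0.7, 0.6, -0.1, 0.4, 0.3, -0.8]
0 z 0.074 [0.8, 0.8, 1.4, 1.5, 0.6, 0.6, 1.1, 0.9, 1.2, 1.3, 0.8, 1.6, 0.3, -0.2, 1.3]
3 z 0.082 [-0.4, -0.5, -0.6, 0.1, 0.4, 3.6, 21.6]
4 z 0.074 [-1.7, -1.6, 0.2, -1.3, -0.3, 0.0, -1.1, -1.4, -0.0, -0.3, -0.5, -0.7, -0.7, -1.3, -1.7]
5 z 0.082 [-0.1, -0.3, -0.1, 0.7, 0.8, 2.4, 21.7]
t=40.4 p=[0.5777 0.022  0.1158] F=[ 0.38 -0.12 -0.4 ] Mz=-0.03 op=0.00 g=0 q6=1.40
```

Blocked are 3 and 5; free are 0, 1, 2 and 4. I'll pack the first bottle into well 4.

```bash
cat >> h.py <<'E'
cells={0:(-.035,.08),1:(-.035,0),2:(-.035,-.08),3:(.035,.08),4:(.035,0),5:(.035,-.08)}
def caps():
    im,d=cams.capture("top"); W=cloud("top",d); l=L(W)
    hsv=cv2.cvtColor(im,cv2.COLOR_RGB2HSV)
    m=(abs(W[...,2]-.097)<.006)&(hsv[...,1]<70)&(hsv[...,2]>120)&((l[...,1]<-.165)|(l[...,0]<-.1))&(W[...,0]<.75)
    n,lab,s,c=cv2.connectedComponentsWithStats(cv2.morphologyEx(m.astype(np.uint8),cv2.MORPH_CLOSE,np.ones((3,3))))
    out=[]
    for i in range(1,n):
        if s[i,4]<80: continue
        q=W[(lab==i)&m]; cc,r=cv2.minEnclosingCircle(q[:,:2].astype(np.float32)); out.append((np.array(cc),r,float(np.median(q[:,2])),int(s[i,4])))
    return out,im
def pack(b,cell):
    w=fr()[1]; o=down(w); x,y=cells[cell]; hand.grip(1.0)
    bot.move_pose([*b,.25],o); bot.move_linear([*b,.070],velocity=.15); hand.grip(0.0); print("grip",st())
    bot.move_linear([*b,.25],velocity=.25); print("lift",st())
    bot.move_pose(C(x,y,.25),o); bot.move_linear(C(x,y,.145),velocity=.2); bot.pause(.1)
    f0=readout.read_state()["force"]
    for z in np.arange(.135,.093,-.006):
        bot.move_linear(C(x,y,z),velocity=.06); f=readout.read_state()["force"]-f0
        if np.linalg.norm(f)>12: print("stopped",z,f); return False
    print("down",st(),np.round(f,1)); hand.grip(0.72); print(st())
    bot.move_linear(C(x,y,.25),velocity=.2); return True
E
python3 - <<'E'
from h import *
c,im=caps()
for k in c: print(k)
b=min(c,key=lambda k:np.hypot(*(k[0]-[.581,-.222])))
print(pack(b[0],4))
c,im=caps(); 
for k in c: print(k)
im,d=cams.capture("scene"); save("p4",im[130:420,170:470])
E
```

```text
(array([ 0.69990015, -0.2290618 ]), 0.028685063123703003, 0.09609734276961823, 154)
(array([ 0.58943486, -0.33374122]), 0.018618635833263397, 0.09786445628262763, 234)
(array([ 0.581182  , -0.22190163]), 0.018735522404313087, 0.09775140925857972, 247)
(array([ 0.45223647, -0.33755967]), 0.018694650381803513, 0.0974502527667025, 267)
(array([ 0.42097157, -0.2526834 ]), 0.018680619075894356, 0.09753529064999811, 271)
grip t=44.2 p=[ 0.5816 -0.2222  0.0709] F=[-1.28 -0.27 10.35] Mz=0.01 op=0.52 g=61 q6=1.01
lift t=45.0 p=[ 0.5804 -0.2216  0.2487] F=[-0.88 -0.65 -3.06] Mz=0.00 op=0.52 g=61 q6=1.01
down t=49.1 p=[0.5653 0.1011 0.0929] F=[ 1.89 -0.25 -0.17] Mz=0.01 op=0.52 g=62 q6=1.54 [ 2.  -0.1  1.1]
t=49.4 p=[0.5649 0.1011 0.0929] F=[-0.37 -0.16 -0.01] Mz=0.02 op=0.72 g=0 q6=1.54
True
(array([ 0.70004356, -0.22877236]), 0.028377965092658997, 0.0962001536445738, 161)
(array([ 0.5895893, -0.3343288]), 0.0185351874679327, 0.09729587769536108, 235)
(array([ 0.45242742, -0.33773693]), 0.018761733546853065, 0.0974905017042933, 266)
(array([ 0.42133754, -0.25295717]), 0.018676485866308212, 0.09768090841719657, 271)
```

View pics/p4.png

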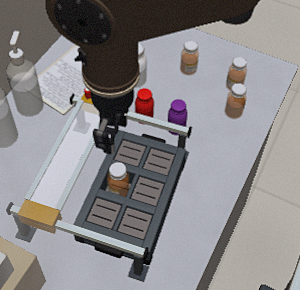

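Bottle 4's cap shows at crop (118,170), upright and down in the middle back well. The knocked bottle has been re-found at (0.421,-0.253). Packing the rest now.

```bash
sed -i 's/hand.grip(1.0)\n    bot.move_pose/X/; s/= cells\[cell\]; hand.grip(1.0)/=cells[cell]; hand.grip(.85)/; s/x,y=cells\[cell\]; hand.grip(1.0)/x,y=cells[cell]; hand.grip(.85)/' h.py
python3 - <<'E'
from h import *
for cell in (1,0,2):
    c,im=caps(); c=[k for k in c if k[1]<.021]; print(len(c),[np.round(k[0],3).tolist() for k in c])
    b=max(c,key=lambda k:(k[0][0]>.5,-k[0][1]))
    if not pack(b[0],cell): break
w=fr()[1]
bot.move_pose([.5,-.3,.3],down(w))
im,d=cams.capture("scene"); save("p_all",im[130:420,170:470])
c,im=caps(); print([(np.round(k[0],3),k[1]) for k in c]); save("p_allt",im[140:360,130:490])
W=cloud("top",cams.capture("top")[1]).reshape(-1,3); l=L(W)
for i,(x,y) in cells.items():
    q=W[(np.hypot(l[:,0]-x,l[:,1]-y)<.028)]; q=q[q[:,2]>np.nanmax(q[:,2])-.008]; print(i,len(q),np.median(q[:,2]).round(4),L(q).mean(0).round(4))
print(st())
E
```

```text
3 [[0.589, -0.334], [0.453, -0.338], [0.421, -0.253]]
grip t=54.1 p=[ 0.5897 -0.3347  0.0711] F=[-2.05  1.35  9.77] Mz=0.04 op=0.51 g=61 q6=0.86
lift t=55.0 p=[ 0.5886 -0.334   0.2485] F=[-1.04 -0.71 -3.61] Mz=-0.02 op=0.51 g=61 q6=0.86
down t=59.4 p=[0.4961 0.0905 0.093 ] F=[-0.26 -0.08  5.35] Mz=-0.04 op=0.52 g=62 q6=1.54 [-0.1  0.2  7.1]
t=59.7 p=[0.4957 0.0904 0.0929] F=[-0.35 -0.02  0.73] Mz=0.03 op=0.72 g=0 q6=1.54
2 [[0.452, -0.338], [0.421, -0.253]]
grip t=64.3 p=[ 0.4525 -0.3382  0.071 ] F=[-0.88 -0.17 10.91] Mz=-0.00 op=0.52 g=60 q6=0.72
lift t=65.2 p=[ 0.4514 -0.3371  0.2488] F=[-0.39 -0.34 -2.56] Mz=0.01 op=0.52 g=62 q6=0.72
down t=69.8 p=[0.484  0.1696 0.093 ] F=[-0.63 -1.18  4.18] Mz=0.00 op=0.52 g=62 q6=1.70 [-0.7 -2.   6.7]
t=70.2 p=[0.4836 0.1695 0.0929] F=[-0.96  1.03  0.23] Mz=0.01 op=0.72 g=0 q6=1.70
1 [[0.421, -0.253]]
grip t=74.7 p=[ 0.4216 -0.253   0.0709] F=[-2.84  2.45 16.39] Mz=-0.14 op=0.52 g=59 q6=0.82
lift t=75.6 p=[ 0.4206 -0.2523  0.249 ] F=[ 0.22  0.3  -2.93] Mz=-0.02 op=0.52 g=62 q6=0.82
down t=79.5 p=[0.5083 0.0114 0.093 ] F=[0.09 0.05 2.66] Mz=0.03 op=0.52 g=62 q6=1.38 [0.4 0.2 5.2]
t=79.8 p=[0.5078 0.0114 0.0929] F=[ 0.65 -0.23  0.  ] Mz=-0.03 op=0.72 g=0 q6=1.38
[(array([ 0.7  , -0.229]), 0.028681529685854912)]
0 266 0.12 [-0.035   0.0789]
1 247 0.1202 [-0.0351  0.0002]
2 263 0.1197 [-0.0344 -0.0791]
3 451 0.0677 [0.0347 0.0805]
4 234 0.12 [ 0.0339 -0.0008]
5 322 0.0683 [ 0.0348 -0.0797]
t=82.1 p=[ 0.5004 -0.2987  0.2998] F=[-0.36  0.22  0.46] Mz=-0.01 op=0.72 g=0 q6=0.83
```

View pics/p_all.png

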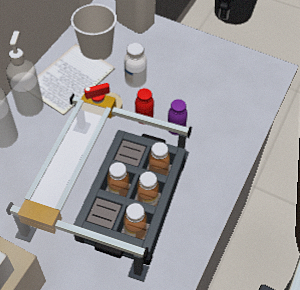

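View pics/p_allt.png

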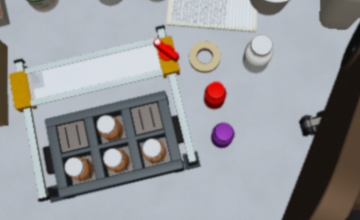

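All four caps stand at 0.120 m in wells 0, 1, 2 and 4 (scene-crop caps at (135,212), (149,180), (160,150) and (118,171)). Next I'll find the knob, then draw the bar and tighten.

Run:
```python
from h import *
w=fr()[1]
def knob():
    W=cloud("top",cams.capture("top")[1]).reshape(-1,3); l=L(W)
    m=(W[:,2]>.172)&(W[:,2]<.19)&(abs(l[:,1]+.152)<.05)&(l[:,0]>-.06)&(l[:,0]<.2); k=l[m]
    r=cv2.minAreaRect(k.astype(np.float32)); v=np.linalg.svd(k-k.mean(0))[2][0]; a=np.arctan(v[1]/v[0])
    return np.array(r[0]),a,len(k)
p,a,n=knob(); print(p,a,n,"knob",.7-a)
if n>100 and abs(p[0]-.14)<.012 and .3<a<.85:
    hand.grip(1.0)
    bot.move_pose(C(*p,.27),down(w+a)); bot.move_linear(C(*p,.168),velocity=.1); hand.grip(0.0); print(st())
    f0=None
    for x in list(np.linspace(p[0],.008,6)[1:])+list(np.arange(.0055,-.0065,-.0015)):
        bot.move_linear(C(x,p[1],.168),velocity=.08 if x>.007 else .04); f=readout.read_state()["force"]; print(round(x,4),np.round(f,1))
        if x<.009:
            if f0 is None: f0=f
            elif f[0]-f0[0]>8: break
```

```text
[ 0.14120454 -0.151471  ] 0.6827938302042065 219 knob 0.01720616979579348
t=85.5 p=[ 0.6932 -0.0326  0.1687] F=[-1.96 -0.17  7.66] Mz=0.02 op=0.35 g=59 q6=0.65
0.1146 [-1.5  0.3  7.2]
0.0879 [-1.6  1.3  8. ]
0.0613 [-2.2  0.8  8.6]
0.0346 [-1.  1.  9.]
0.008 [-2.3  1.8  9.5]
0.0055 [-1.8  2.  10.3]
0.004 [-1.3  2.2  9. ]
0.0025 [-0.   2.9  9. ]
0.001 [1.8 3.1 7.9]
-0.0005 [10.   6.4  2. ]
```

Run:
```python
from h import *
w=fr()[1]; k=C(.0003,-.1515,.168)
for f in np.linspace(.683,-.69,10)[1:]:
    bot.move_pose(k,down(w+f)); s=readout.read_state(); print(round(.7-f,2),np.round(s["force"],1),round(s["moment"][2],2))
hand.grip(1.0); bot.move_linear(k+[0,0,.1],velocity=.15); bot.move_pose([.45,-.4,.3],down(w))
im,d=cams.capture("top"); save("fin",im[140:360,130:490])
W=cloud("top",d).reshape(-1,3); l=L(W)
m=(W[:,2]>.172)&(W[:,2]<.19)&(abs(l[:,1]+.152)<.05)&(abs(l[:,0])<.08); q=l[m]
v=np.linalg.svd(q-q.mean(0))[2][0]; a=np.arctan(v[1]/v[0]); print("knob",.7-a,cv2.minAreaRect(q.astype(np.float32))[0])
p=l[(abs(W[:,2]-.137)<.006)&(abs(l[:,1])<.13)&(abs(l[:,0])<.2)]; print("plate",np.percentile(p[:,0],[1,50,99])); print(st())
im,d=cams.capture("scene"); save("fins",im[130:420,170:470])
```

```text
0.17 [4.8 2.8 4.9] -0.16
0.32 [6.9 1.3 4.1] -0.25
0.47 [5.9 0.3 3.6] -0.17
0.63 [ 5.9 -0.7  3.5] -0.17
0.78 [ 6.1 -3.5  4.2] -0.16
0.93 [ 6.5 -3.8  3.2] -0.18
1.08 [ 6.2 -5.9  3.9] -0.17
1.24 [ 6.1 -7.3  3.9] -0.19
1.39 [ 4.5 -8.1  4.9] -0.21
knob 1.4041194910989812 (0.0009215138852596283, -0.15130780637264252)
plate [-0.03861388  0.00102405  0.04024973]
t=94.5 p=[ 0.4504 -0.3991  0.2996] F=[ 0.18 -0.01  0.35] Mz=0.01 op=1.00 g=0 q6=0.64
```

View pics/fins.png

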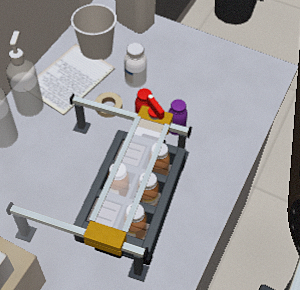

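View pics/fin.png

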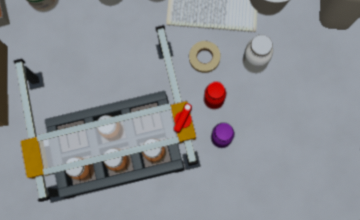

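The bar lies over the four caps (plate centre at crate x of about 0), the knob reads 1.40 rad, and the bystanders have not moved. Handing in.

```bash
python3 -c "
from h import *
print(bot.sign_off())"
```

```text
the job is handed in; nothing more can be done
None
```

All four amber bottles are upright in free wells 0, 1, 2 and 4 (3 and 5 had bricks), the bar is fully forward over the caps, the knob is tight at about 1.4 rad, and the job was handed in at about 95 s.

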